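# Move a battery pack from the charging rail to the test rail

## Robot

A 7-joint arm with a two-finger parallel gripper is mounted at the origin on a cart in front of the work surface, level with it; the furniture and walls round the work are solid. World frame = base frame: x ahead of the robot, y to its left, z up, the work surface at z = 0. Lengths are in mm, angles in rad, forces in N, time in s.
With the tool pointing down it reaches from about 400 to 875 mm from the base axis. Payload 4.4 kg.
Tool frame: the origin (TCP) lies on the centre line of the jaws, within the pads' length; the fingertips stand 19 mm ahead of it and the grasp point (between the pads) is the TCP; z points along the fingers, y is the line along which they close (so a half turn about z gives the same grasp; the last joint's range is limited). The gripper opens to 85 mm and grips with 20 to 120 N. Pads are 22 mm wide; open, the fingers measure 114 mm over their backs; the gripper's body (76 mm by 85 mm) begins 54 mm behind the grasp point. The pads swing forward as they close: fully open they stand 13 mm farther back than shut.
Start: joints at [1.076, 0.628, 0.038, 1.517, -0.027, 0.996, -0.02], TCP at [270.284, -591.155, 250.313] pointing down, gripper open.
Joint ranges: [-3.06, 3.06], [-0.37, 2.12], [-1.25, 1.32], [0.18, 2.47], [-1.1, 4.24], [0.23, 1.98], [-2.94, 2.94]. Speed limits (rad/s): [2.57, 2.57, 3.14, 3.14, 3.14, 3.14, 3.14].

## Interface

Orientations are given as [roll, pitch, yaw] about the fixed x, y, z axes, in that order (R = Rz(yaw) Ry(pitch) Rx(roll)).
In Python, from cell import ctrl, viewer, silhouettes gives the robot as it stands.
- The arm moves only by the shell command python3 -m creep 'ROWS'. ROWS is JSON, a list of rows, each an object with "jaw": the gripper command: -1 is shut, 1 is fully open, values between are in proportion; "xyz": the shift along the tool's x, y, z in mm, a list of three; "angular": the turn, a rotation vector about the tool's x, y, z in rad, a list of three. In form: [{"jaw": jaw, "xyz": [tx, ty, tz], "angular": [rx, ry, rz]}, ...]. A call has 1 to 12 rows; each row is the pose to reach, as a shift and turn from the pose commanded when the call began, along the tool's axes at that moment; what a row does not reach only later rows make up. A row lasts 1/8 s, in which the tool goes at most 62.5 mm and 10.7 degrees, less where a joint would pass 70% of its speed; a pose out of reach is approached as far as the arm can. A call with a gripper value outside its range is refused whole. The fingers move at their own pace and stop on an object; the grip force is fixed at half the most. Time passes only in rows, so rows that repeat a pose let the fingers close. It gives the time, the measured TCP pose, the force, the opening and the grip force at its end, in the units of the state.
- ctrl.read_state(): the state, without advancing time (a new reading comes with each control period).
- viewer.get_image(name): name is "scene" or "top" or "wrist"; returns (picture, depth): 400x640x3 uint8, red, green, blue; 400x640 float32, mm along the optical axis (not along the pixel's ray), 0 where there is no reading.
- viewer.camera_model(name): a dict with "fx", "fy", "cx", "cy" (pixels), "dist" ([k1, k2, p1, p2, k3] as OpenCV has them; the pictures are not rectified), "T" (4x4, takes a point from camera to world coordinates). Camera axes: x right, y down, z forward; pixel columns grow to the right and rows downward; lengths in mm; the calibration is good to about 2 mm. A picture is of the moment at which its call begins: read the wrist's pose just before it. camera_model takes no time and is no camera call; for the wrist camera it gives the pose at the moment of the call.
- ctrl.finish_job(): hands the job in; it is judged then, once.
Trained networks look in the newest picture that a camera, given by its name, has taken for a name from the list of things; names that differ only in an ending like _2 or _b are one class to them, and where a whole thing is asked for, a point or a joint stands for the part that bears it (a point fixed in the world has none). Each returns a list of dicts, best first, with "score" (0 to 1); they miss things now and then, are a little off and sometimes report something else, mostly with a low value. They report only what shows in the picture. A call takes as long as a camera call.
- silhouettes(camera, target): "pixels" (400x640 bool, what is visible of it) and "xy" ([column, row] in pixels, amid what is visible of it).
The state is a dict: "clock": time; "qpos": joint angles; "qd": joint speeds; "tau": joint torques, N m; "eef_pos": TCP position; "tool_rot": TCP orientation; "force": force on the tool from outside, world axes, zero at the start; "torque": the same for the moment, N m; "width": finger opening in mm; "gripper_force": force on a finger pad.
Only numpy, scipy, OpenCV 4.12 (cv2) and the standard library are available. Lean on these libraries where they do the work, as an engineer would, in place of code of your own. Each camera call takes 0.05 s, during which the arm holds its last target. There are 200 camera calls.

## Task

The black battery pack is held on the rail of the charger by a spring catch. Press the charger's catch pad down so that the pack springs free, draw the pack off lengthwise, and slide it onto the empty rail of the test dock until its catch clicks and holds the pack by itself. Work gently: press, pull and push no harder than the springs need, ease off as soon as it meets the stop, and leave the things lying around where they are.

Things in the scene. Friction and masses are not known exactly. Their poses are not given: they have to be found in the camera images.
- charger: Fixed rail dock with a grey connector box near its far end, 212 x 80 mm, base 12 mm thick. Origin: underside, mid-rail, z up, +x = push-on direction. The pack starts caught here, centre at x = 0. A spring plunger (4 to 7 N) pushes it towards -x; the catch holds it. Pressing the pad pushes it about 27 mm out, where it stays under the lips. Over 35 N on the pad or 60 N on the pack does damage.
- charger_pad (a point): Middle of the top of the charger's black ribbed press pad (26 mm along x, 30 mm wide), behind the grey stop block, 82 mm along +x from the charger's origin and 26 mm above its underside. Press straight down here: free after 4.5 mm, end of travel 6 mm, 3 to 7 N; it springs back. It need not be held while the pack is drawn off.
- charger_mouth (a point): Middle of the charger's rail mouth, on the channel floor: x = -10 mm, 12 mm above the charger's underside. Dark steel rails with lips over the pack's flanges run from here to x = +48 mm; outer faces 74 mm apart, tops 24 mm above the underside. The pack is clear of the lips once its centre is more than 34 mm in front (-x) of this point; then it can be lifted.
- testdock: Fixed rail dock as the charger, same sizes and axes, told by two brass posts near its far end; empty. Its stop block, plunger, tooth and pad are clamped 0 to 24 mm farther in (+x) than the charger's, not measured: the pack is caught with its centre somewhere from x = 0 to +24 mm. The hard stop lies 1.5 mm past that. Over 38 N between pack and dock does damage.
- testdock_mouth (a point): Middle of the test dock's rail mouth, on the channel floor (x = -10 mm, 12 mm above the underside). Rails from here to x = +48 mm, 54.5 mm apart inside, outer faces 74 mm, tops 24 mm above the underside; their lips (46 mm apart, underside 8 mm above the floor) reach over the pack's flanges, so it goes on only lengthwise. Low flared guides before the mouth, 7 mm high.
- testdock_apron (a point): A spot on the test dock's open flat front apron, at the level of the channel floor, 48 mm in front (-x) of the mouth: the pack set down with its centre over this point stands clear of the lips. From here push +x: light at first, then plunger and tooth, up to about 17 N (pushed slowly) through the click; then a steep rise at the hard stop. If not caught, the pack is pushed back 27 mm when let go.
- pack_center (a point): Middle of the pack's black brick, 33 mm above the pack's underside, x = front, z up. Pack 0.22 kg, 68 mm long (x), 48 mm high. Grasp across y on the brick: 42 mm wide, 18 to 48 mm above the underside. Below it a 40 mm wide shoe, at the bottom 6 mm thick flanges 52 mm wide over all. A cross bar under the front end (its last 10 mm) snaps behind the tooth.
- charger_catch (a joint): How far the charger's catch is pressed down, in m: 0 = up (holding), 0.006 = fully down.
- testdock_catch (a joint): How far the test dock's catch is pressed down, in m: 0 = up, 0.0045 = just clear of the pack's bar, 0.006 = fully down. It goes down while the pack's front bar rides over the tooth and springs back up with the click.
- heatsink: Bystander: black finned heat sink 40 x 45 x 24 mm; origin at its underside. Leave alone.
- spool: Bystander: spool of solder wire with blue flanges, 56 mm wide, 40 mm high; origin at its underside. Leave alone.
- relay: Bystander: small dark relay box 22 x 29 x 22 mm; origin at its underside. Leave alone.

How it is judged (in metres and radians):
On the way, in this order (a step that is already met when the one before it is completed fails the run):
1. the charger's catch pad is pressed down by the hand (value of joint charger_catch above 0.0042 m and contact force between the fingers and charger above 1 N), for 0.05 s.
2. the pack is drawn off the charger's rail ((x of pack_center in the frame of charger below -0.045 m or horizontal distance between pack_center and charger above 0.09 m)), for 0.1 s.
At the end, for the whole second after the job is handed in: The pack sits on the test dock's rail under the lips (centre 0 to 24 mm past the dock's origin along x, allowed -1.5 to +27 mm; within 4 mm sideways; within 0.1 rad of the rail), held against the plunger by the catch alone, both catches up (pressed less than 1.5 mm), at rest and released (x of pack_center in the frame of testdock between -0.0015 and 0.027 m and y of pack_center in the frame of testdock between -0.004 and 0.004 m and z of pack_center in the frame of testdock between 0.042 and 0.049 m and angle between the x axis of pack_center and the x axis of testdock, either way round below 0.1 rad and value of joint each of testdock_catch, charger_catch below 0.0015 m and linear speed of pack below 0.01 m/s); the robot touches nothing.
It fails at once if the charger's catch is pressed, or the charger pushed, with more than 35 N (contact force between the fingers and charger above 35 N).
It fails at once if the pack bears on the charger with more than 60 N (pulled against the catch) (contact force between pack and charger above 60 N).
It fails at once if the pack bears on the test dock with more than 38 N (rammed) (contact force between pack and testdock above 38 N).
It fails at once if the heat sink, the solder spool or the relay is disturbed (moved over 20 mm) (distance of any of heatsink, spool, relay from where it was at the start of the episode above 0.02 m).
It also fails if it takes over 58 s, if anything falls off the work surface, if the arm or the gripper's body presses on something with over 40 N, if the wrist force passes 120 N, or if a joint passes its speed limit or range.

## Working session

There is one attempt and no reset: what is moved stays moved. The work goes in short steps, Python scripts to look and compute and a shell command to move; the robot and the scene stay as the last step left them, time stands still between calls to the robot, and variables do not carry over. Pictures are saved under pics/ and viewed, at most 10 in all, crops included, and the job is handed in when it is done.

```bash
ls; mkdir -p pics; cat > h.py <<'E'
import numpy as np, cv2, json
from cell import ctrl, viewer, silhouettes
def pts(name, mask, depth):
    m=viewer.camera_model(name); K=np.array([[m['fx'],0,m['cx']],[0,m['fy'],m['cy']],[0,0,1]])
    r,c=np.nonzero(mask&(depth>0))
    if len(r)==0: return np.zeros((0,3))
    u=cv2.undistortPoints(np.stack([c,r],1).astype(float)[:,None],K,np.array(m['dist'],float))[:,0]
    z=depth[r,c]; P=np.c_[u*z[:,None],z]
    T=np.array(m['T']); return P@T[:3,:3].T+T[:3,3]
E
python3 - <<'E'
from h import *
for n in ['top','scene']:
    im,d=viewer.get_image(n); cv2.imwrite(f'pics/{n}0.png',im[:,:,::-1]); np.save(f'{n}_d.npy',d)
    for t in ['charger','testdock','pack_center','heatsink','spool','relay']:
        for s in silhouettes(n,t)[:2]:
            P=pts(n,s['pixels'],d); print(n,t,round(s['score'],2),s['xy'],s['pixels'].sum(),np.median(P,0).round() if len(P) else '', P[:,2].max().round() if len(P) else '')
s=ctrl.read_state(); print(s)
E
```

```text
pics
top charger 0.75 [381.1, 230.4] 1436 [ 498. -237.   13.] 61.0
top testdock 0.83 [268.6, 218.6] 2032 [533.  88.  13.] 36.0
top pack_center 0.82 [385.3, 245.1] 476 [ 459. -238.   59.] 65.0
top heatsink 0.55 [438.5, 245.3] 234 [ 454. -399.   14.] 27.0
top heatsink 0.47 [386.2, 244.5] 462 [ 458. -237.   59.] 64.0
top spool 0.57 [193.3, 243.6] 412 [445. 298.  38.] 45.0
scene charger 0.79 [370.4, 190.4] 1048 [ 477. -221.   14.] 62.0
scene testdock 0.73 [306.2, 243.2] 2018 [533.  96.  14.] 36.0
scene testdock 0.58 [289.3, 311.6] 641 [444. 310.  38.] 47.0
scene pack_center 0.74 [290.4, 315.4] 605 [443. 311.  38.] 47.0
scene pack_center 0.61 [382.0, 180.6] 448 [ 459. -227.   52.] 66.0
scene heatsink 0.72 [374.8, 189.6] 1093 [ 478. -221.   14.] 43.0
scene heatsink 0.62 [405.3, 165.8] 187 [ 455. -394.   18.] 29.0
scene spool 0.61 [290.5, 314.7] 617 [444. 310.  39.] 47.0
scene spool 0.57 [380.4, 178.5] 521 [ 459. -227.   50.] 66.0
scene relay 0.41 [229.5, 236.4] 99 [729. 165.  17.] 26.0
{'clock': 0.7, 'qpos': array([ 1.0762    ,  0.62832521,  0.03848083,  1.517363  , -0.0269987 ,
        0.99630174, -0.01998926]), 'qd': array([-0.00025206,  0.00088044, -0.00082319,  0.00023911, -0.00168015,
        0.0018201 , -0.00117301]), 'tau': array([ 3.39448470e-04, -5.63117874e+01,  1.22562032e+00, -1.93748885e+01,
        1.09764331e-02,  1.59872274e-03,  2.80652574e-05]), 'eef_pos': array([ 270.30587041, -591.17292031,  250.37345023]), 'tool_rot': array([ 3.14147332e+00, -5.28536656e-05,  4.28799105e-01]), 'force': array([-0.66326944, -0.41684992,  0.05305202]), 'torque': array([-0.00208202, -0.02239479, -0.01146791]), 'gripper_force': 0.0, 'width': 85.54590066848938}
```

```bash
python3 - <<'E'
import cv2
a=cv2.imread('pics/top0.png'); cv2.imwrite('pics/top0c.png',cv2.resize(a[130:330,170:470],None,fx=2.66,fy=2.66,interpolation=cv2.INTER_CUBIC))
E
```

```text
(no output)
```

View pics/top0c.png

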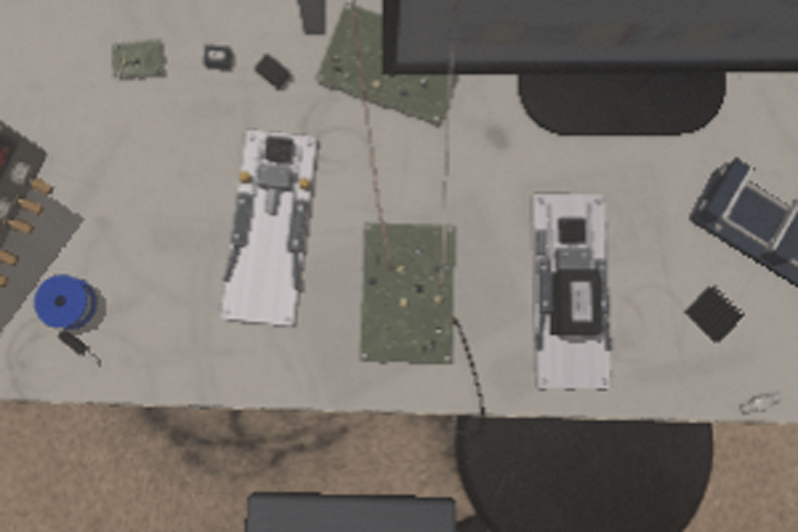

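View pics/scene0.png

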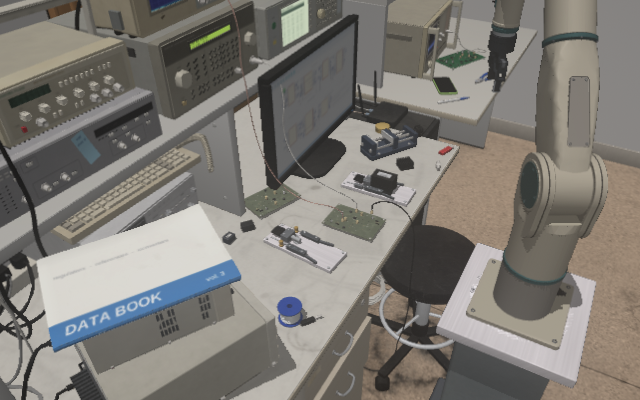

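```bash
cat >> h.py <<'E'
def rectfit(P,lo=9,hi=16):
    Q=P[(P[:,2]>lo)&(P[:,2]<hi)][:,:2].astype(np.float32)
    (c,s,a)=cv2.minAreaRect(Q); B=cv2.boxPoints((c,s,a))
    e=B[1]-B[0],B[2]-B[1]; L=max(e,key=np.linalg.norm); W=min(e,key=np.linalg.norm)
    L=L*np.sign(L[0]); return np.array(c),np.arctan2(L[1],L[0]),np.linalg.norm(L),np.linalg.norm(W)
E
python3 - <<'E'
from h import *
n='top'; im,d=viewer.get_image(n)
for t in ['charger','testdock','pack_center']:
    P=pts(n,silhouettes(n,t)[0]['pixels'],d)
    print(t,rectfit(P) if t!='pack_center' else rectfit(P,50,66), np.percentile(P[:,2],[5,50,95]))
    if t!='pack_center':
        c,a=rectfit(P)[:2]; ax=np.array([np.cos(a),np.sin(a)]); Q=(P[:,:2]-c)@np.c_[ax,[-ax[1],ax[0]]]
        print(np.percentile(Q,[0,1,99,100],axis=0).round(1).tolist())
for w in ['wrist','top']:
    m=viewer.camera_model(w); print(m['fx'],m['cx'],m['cy'],np.array(m['T']).round(2).tolist())
from scipy.spatial.transform import Rotation as R
s=ctrl.read_state(); print(R.from_euler('xyz',s['tool_rot']).as_matrix().round(3), s['eef_pos'])
E
```

```text
charger (array([ 476.81967163, -241.31962585]), np.float32(0.016886007), np.float32(209.80875), np.float32(78.81632)) [ 8.27387211 12.65117995 30.19690221]
[[-104.9, -39.9], [-102.1, -38.3], [104.3, 38.9], [104.9, 39.4]]
testdock (array([536.42199707,  88.1210556 ]), np.float32(-0.08381757), np.float32(211.81819), np.float32(80.80309)) [ 8.23464286 12.56924261 29.44382826]
[[-106.3, -41.7], [-104.4, -40.2], [103.5, 39.6], [105.9, 43.8]]
pack_center (array([ 460.45272827, -242.6685791 ]), np.float32(0.027914004), np.float32(66.69493), np.float32(43.19607)) [17.80847916 58.92660211 62.27086647]
286.3834582189202 320.82499240385823 196.8470286900499 [[0.42, -0.87, -0.27, 339.75], [-0.91, -0.4, -0.12, -559.77], [0.0, 0.3, -0.95, 373.82], [0.0, 0.0, 0.0, 1.0]]
365.599658430096 318.0376671041593 197.72412227486282 [[0.03, -0.98, 0.19, 386.38], [-1.0, -0.03, -0.02, -31.11], [0.02, -0.19, -0.98, 1071.68], [0.0, 0.0, 0.0, 1.0]]
[[ 0.909  0.416  0.   ]
 [ 0.416 -0.909  0.   ]
 [ 0.     0.    -1.   ]] [ 270.28537377 -591.14292568  250.31800207]
```

```bash
python3 -m creep '[{"jaw":-1,"xyz":[346,-227,50],"angular":[0,0,0.41]},{"jaw":-1,"xyz":[346,-227,50],"angular":[0,0,0.41]},{"jaw":-1,"xyz":[346,-227,50],"angular":[0,0,0.41]},{"jaw":-1,"xyz":[346,-227,50],"angular":[0,0,0.41]},{"jaw":-1,"xyz":[346,-227,50],"angular":[0,0,0.41]},{"jaw":-1,"xyz":[346,-227,50],"angular":[0,0,0.41]},{"jaw":-1,"xyz":[346,-227,50],"angular":[0,0,0.41]},{"jaw":-1,"xyz":[346,-227,50],"angular":[0,0,0.41]},{"jaw":-1,"xyz":[346,-227,50],"angular":[0,0,0.41]},{"jaw":-1,"xyz":[346,-227,50],"angular":[0,0,0.41]}]'
cat > look.py <<'E'
from h import *
import sys
t=sys.argv[1]; tag=sys.argv[2]
s=ctrl.read_state(); im,d=viewer.get_image('wrist'); cv2.imwrite(f'pics/{tag}.png',im[:,:,::-1])
np.savez(f'{tag}.npz',im=im,d=d,all=pts('wrist',np.ones(d.shape,bool),np.maximum(d,1e-3)))
print(s['clock'],s['eef_pos'],s['tool_rot'],s['force'],s['width'])
for n in t.split(','):
    for q in silhouettes('wrist',n)[:1]:
        P=pts('wrist',q['pixels'],d); print(n,round(q['score'],2),q['xy'],q['pixels'].sum())
        print(rectfit(P) if 'pack' not in n else rectfit(P,50,66), P[:,2].max())
        if n=='charger' or n=='testdock': 
            for zl in (9,22,25,28,33): 
                Q=P[(P[:,2]>zl)&(P[:,2]<zl+3)]; print(zl,len(Q),Q.mean(0).round(1) if len(Q) else '')
E
python3 look.py charger,charger_pad,pack_center w1; python3 - <<'E'
from h import *
d=np.load('top_d.npy'); P=pts('top',d>0,d)
for lo,hi in [(15,60),(60,150),(150,400)]:
    Q=P[(P[:,2]>lo)&(P[:,2]<hi)&(P[:,0]>590)&(P[:,0]<1000)&(abs(P[:,1]+240)<60)]; print(lo,np.percentile(Q[:,0],[0,2,50]) if len(Q) else 0)
E
```

```text
clock: 2.15
eef_pos: [489.8, -242.6, 200.6]
tool_rot: [3.141, -0.0, 0.016]
force: [-0.2, -0.2, 0.1]
width: -0.1
gripper_force: 0.0
2.15 [ 489.79677198 -242.61164566  200.59803983] [ 3.14059857e+00 -5.27340925e-05  1.59776714e-02] [-0.15329689 -0.18222349  0.10097273] -0.10028539517470147
charger 0.56 [323.1, 144.9] 8419
(array([ 478.8274231 , -243.71609497]), np.float32(0.022465756), np.float32(210.4549), np.float32(80.33158)) 187.8016950140393
9 2482 [ 525.9 -245.1   11.3]
22 1604 [ 496.  -238.5   23.7]
25 730 [ 535.2 -241.6   26. ]
28 193 [ 514.1 -242.5   30.1]
33 41 [ 512.2 -244.3   33.4]
charger_pad 0.62 [320.7, 144.4] 8537
(array([ 479.60131836, -243.60270691]), np.float32(0.024741387), np.float32(209.02417), np.float32(80.28785)) 198.3135194134523
pack_center 0.92 [319.9, 207.6] 2744
(array([ 464.36407471, -243.58370972]), np.float32(0.019431537), np.float32(65.7256), np.float32(41.786972)) 186.17750929885796
15 [652.68612628 656.14906057 691.08201805]
60 [705.05591236 706.46079957 713.95694653]
150 [704.39307768 706.94802053 718.26483609]
```

View pics/w1.png

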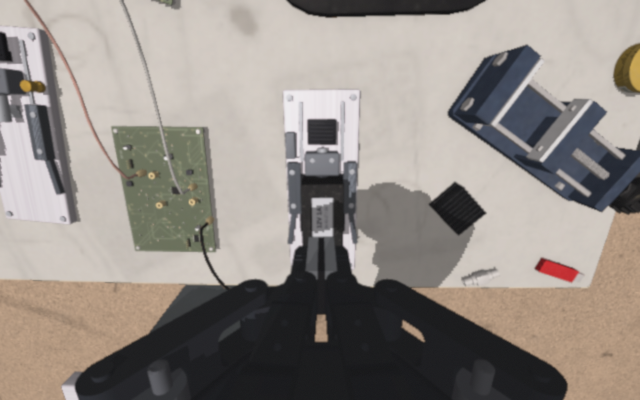

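```bash
python3 - <<'E'
from h import *
z=np.load('w1.npz'); im=z['im'].astype(int).sum(2); P=z['all'].reshape(400,640,3)
m=np.zeros((400,640),bool); m[112:150,300:345]=True
q=P[m&(im<150)]; q=q[(q[:,2]>20)&(q[:,2]<31)]; print(len(q),cv2.minAreaRect(q[:,:2].astype(np.float32)),np.median(q[:,2]))
# stop block
m[:]=0; m[148:182,300:345]=True; q=P[m]; 
for lo in range(10,50,3): 
    r=q[(q[:,2]>lo)&(q[:,2]<lo+3)]
    if len(r)>15: print(lo,len(r),r.min(0).round(1),r.max(0).round(1))
# white plate bbox
m[:]=0; m[85:280,280:365]=True; q=P[m&(im>400)]; q=q[(q[:,2]>8)&(q[:,2]<16)]; print(cv2.minAreaRect(q[:,:2].astype(np.float32)),np.median(q[:,2]))
q=P[:,:][(P[...,2]>56)&(P[...,2]<66)&(im<150)]; q=q[q[:,0]<510]; print(cv2.minAreaRect(q[:,:2].astype(np.float32)),np.median(q[:,2]))
E
```

```text
216 ((541.7323608398438, -244.1305389404297), (20.20431137084961, 23.741003036499023), 0.9996470808982849) 25.789468584027418
10 200 [ 495.6 -268.5   10.3] [ 524.2 -219.9   13. ]
13 107 [ 495.5 -268.2   13. ] [ 524.5 -220.1   16. ]
16 30 [ 490.2 -266.5   16. ] [ 522.5 -221.3   18.9]
19 21 [ 491.2 -267.    19.2] [ 522.1 -220.5   22. ]
22 76 [ 489.4 -268.2   22. ] [ 525.3 -220.6   25. ]
25 41 [ 493.9 -268.    25. ] [ 525.9 -224.1   27.9]
28 196 [ 495.6 -262.3   28.1] [ 526.1 -225.3   31. ]
31 684 [ 495.9 -264.2   31. ] [ 522.2 -223.4   33.9]
34 23 [ 495.8 -259.9   34.1] [ 517.8 -223.7   37. ]
37 24 [ 495.7 -263.8   37. ] [ 497.  -224.9   40. ]
40 36 [ 495.4 -263.6   40.2] [ 496.9 -223.1   42.7]
43 30 [ 495.9 -264.4   43.1] [ 497.1 -224.2   46. ]
46 22 [ 495.7 -263.2   46. ] [ 497.  -223.4   49. ]
49 33 [ 496.  -263.9   49. ] [ 497.1 -225.5   51.2]
((478.744873046875, -243.9651336669922), (210.50721740722656, 80.33157348632812), 1.271930456161499) 12.005093394620872
((445.029541015625, -198.03472900390625), (74.93395233154297, 161.51023864746094), 22.428308486938477) 59.797753461286845
```

```bash
python3 -m creep '[{"jaw":-1,"xyz":[54,2,50],"angular":[0,0,-0.004]},{"jaw":-1,"xyz":[54,2,100],"angular":[0,0,-0.004]},{"jaw":-1,"xyz":[54,2,135],"angular":[0,0,-0.004]},{"jaw":-1,"xyz":[54,2,148],"angular":[0,0,-0.004]},{"jaw":-1,"xyz":[54,2,148],"angular":[0,0,-0.004]},{"jaw":-1,"xyz":[54,2,148],"angular":[0,0,-0.004]}]'
```

```text
clock: 3.1
eef_pos: [545.6, -242.6, 54.0]
tool_rot: [3.14, -0.003, 0.022]
force: [0.3, 1.2, 0.3]
width: 0.2
gripper_force: 0.0
```

```bash
python3 -m creep '[{"jaw":-1,"xyz":[-1,0,3],"angular":[0,0,0]},{"jaw":-1,"xyz":[-1,0,6],"angular":[0,0,0]},{"jaw":-1,"xyz":[-1,0,9],"angular":[0,0,0]},{"jaw":-1,"xyz":[-1,0,10],"angular":[0,0,0]},{"jaw":-1,"xyz":[-1,0,10],"angular":[0,0,0]}]'
```

```text
clock: 3.72
eef_pos: [543.9, -241.9, 42.4]
tool_rot: [3.141, -0.001, 0.023]
force: [-0.4, -0.0, 1.5]
width: 0.0
gripper_force: 1.0
```

```bash
python3 -m creep '[{"jaw":-1,"xyz":[0,0,1],"angular":[0,0,0]},{"jaw":-1,"xyz":[0,0,2],"angular":[0,0,0]},{"jaw":-1,"xyz":[0,0,2],"angular":[0,0,0]}]'
```

```text
clock: 4.1
eef_pos: [543.9, -241.9, 40.3]
tool_rot: [3.141, -0.001, 0.023]
force: [1.0, -0.0, 3.7]
width: -0.0
gripper_force: 1.2
```

```bash
python3 -m creep '[{"jaw":-1,"xyz":[0,0,0.7],"angular":[0,0,0]},{"jaw":-1,"xyz":[0,0,1.4],"angular":[0,0,0]},{"jaw":-1,"xyz":[0,0,1.4],"angular":[0,0,0]}]'; python3 -c "
from h import *
im,d=viewer.get_image('top')
P=pts('top',silhouettes('top','pack_center')[0]['pixels'],d); print(rectfit(P,50,66))"
```

```text
clock: 4.47
eef_pos: [543.9, -241.9, 39.0]
tool_rot: [3.141, -0.001, 0.023]
force: [0.8, 0.3, 2.6]
width: -0.0
gripper_force: 1.6Traceback (most recent call last):
  File "<string>", line 4, in <module>
    P=pts('top',silhouettes('top','pack_center')[0]['pixels'],d); print(rectfit(P,50,66))
                ~~~~~~~~~~~~~~~~~~~~~~~~~~~~~~~~^^^
IndexError: list index out of range
```

```bash
python3 -m creep '[{"jaw":-1,"xyz":[0,0,0.7],"angular":[0,0,0]},{"jaw":-1,"xyz":[0,0,1.2],"angular":[0,0,0]},{"jaw":-1,"xyz":[0,0,1.2],"angular":[0,0,0]}]'; python3 -c "
from h import *
im,d=viewer.get_image('scene'); cv2.imwrite('pics/s1.png',cv2.resize(im[130:230,320:450,::-1],None,fx=5,fy=5))
for q in silhouettes('scene','pack_center'): P=pts('scene',q['pixels'],d); print(q['score'],np.median(P,0), rectfit(P,50,66))"
```

```text
clock: 4.95
eef_pos: [544.0, -242.0, 38.8]
tool_rot: [3.141, -0.001, 0.023]
force: [-0.4, 0.2, 10.4]
width: -0.0
gripper_force: 5.5
0.79 [ 433.26537619 -227.26443476   47.73499089] (array([ 435.68789673, -243.1945343 ]), np.float32(0.022861777), np.float32(68.64117), np.float32(52.194565))
```

View pics/s1.png

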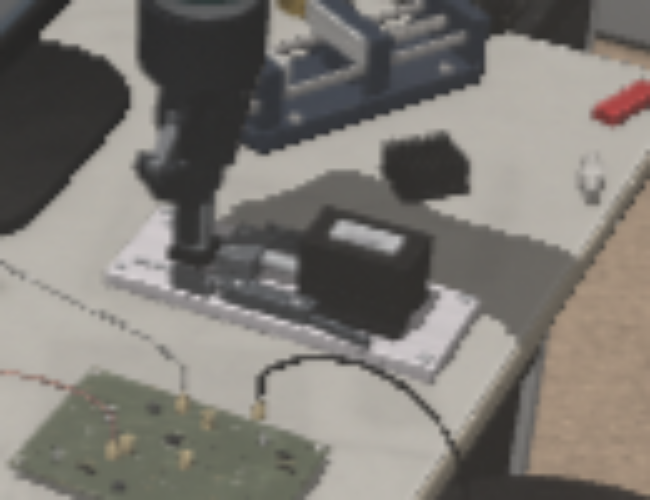

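```bash
python3 -m creep '[{"jaw":-1,"xyz":[0,0,-30],"angular":[0,0,0]},{"jaw":1,"xyz":[0,0,-80],"angular":[0,0,0]},{"jaw":1,"xyz":[-60,0,-110],"angular":[0,0,0]},{"jaw":1,"xyz":[-109,0,-110],"angular":[0,0,0]},{"jaw":1,"xyz":[-109,0,-110],"angular":[0,0,0]},{"jaw":1,"xyz":[-109,0,-110],"angular":[0,0,0]},{"jaw":1,"xyz":[-109,0,-110],"angular":[0,0,0]}]'; python3 look.py pack_center,charger w2; python3 - <<'E'
from h import *
z=np.load('w2.npz'); P=z['all']; im=z['im'].reshape(-1,3).astype(int).sum(1)
for q in silhouettes('wrist','pack_center')[:1]:
    Q=P[q['pixels'].ravel()]; Q=Q[(Q[:,2]>55)&(Q[:,2]<64)]; print(np.percentile(Q,[0.5,50,99.5],axis=0).round(1))
q=P[(im>400)&(P[:,2]>8)&(P[:,2]<16)&(abs(P[:,1]+244)<60)&(P[:,0]>360)]; print(cv2.minAreaRect(q[:,:2].astype(np.float32)))
E
```

```text
clock: 5.92
eef_pos: [435.8, -244.1, 147.3]
tool_rot: [-3.141, -0.0, 0.024]
force: [0.4, -0.2, 0.2]
width: 85.4
gripper_force: 0.0
5.925 [ 435.75789862 -244.1301739   147.33826591] [-3.14145448e+00 -3.27097565e-04  2.39399358e-02] [ 0.43402373 -0.24696125  0.24584567] 85.3513601698283
pack_center 0.74 [320.4, 205.9] 5103
(array([ 434.32806396, -245.31549072]), np.float32(0.023117647), np.float32(68.19974), np.float32(42.183025)) 62.00615780116959
charger 0.97 [326.3, 97.8] 16271
(array([ 477.8772583 , -244.34312439]), np.float32(0.022617612), np.float32(211.44675), np.float32(80.29617)) 60.03306016396374
9 5439 [ 517.4 -244.6   11.3]
22 2677 [ 493.1 -239.    23.8]
25 1451 [ 529.7 -242.9   26.1]
28 482 [ 495.4 -244.    29.7]
33 77 [ 511.5 -244.3   33.4]
[[ 400.9 -266.2   57.5]
 [ 437.1 -245.3   59.9]
 [ 468.3 -224.4   61.5]]
((478.15771484375, -244.29481506347656), (211.76605224609375, 80.42073059082031), 1.1770590543746948)
```

View pics/w2.png

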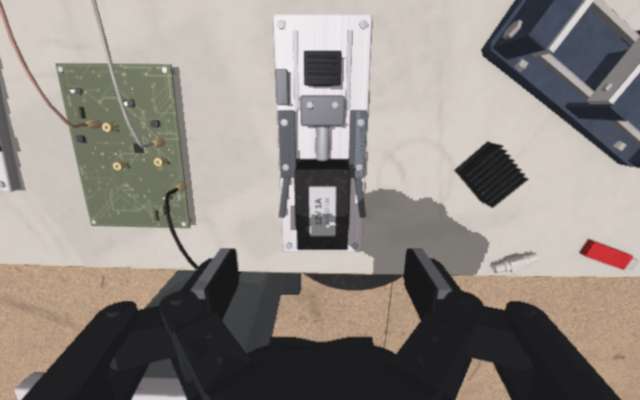

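```bash
python3 -m creep '[{"jaw":1,"xyz":[-1.4,1.2,50],"angular":[0,0,0]},{"jaw":1,"xyz":[-1.4,1.2,88],"angular":[0,0,0]},{"jaw":1,"xyz":[-1.4,1.2,101],"angular":[0,0,0]},{"jaw":1,"xyz":[-1.4,1.2,101],"angular":[0,0,0]},{"jaw":0.2,"xyz":[-1.4,1.2,101],"angular":[0,0,0]},{"jaw":-0.1,"xyz":[-1.4,1.2,101],"angular":[0,0,0]},{"jaw":-1,"xyz":[-1.4,1.2,101],"angular":[0,0,0]},{"jaw":-1,"xyz":[-1.4,1.2,101],"angular":[0,0,0]},{"jaw":-1,"xyz":[-1.4,1.2,101],"angular":[0,0,0]},{"jaw":-1,"xyz":[-1.4,1.2,101],"angular":[0,0,0]}]'
```

```text
clock: 7.38
eef_pos: [434.2, -245.9, 48.0]
tool_rot: [3.141, -0.002, 0.023]
force: [-0.4, 0.7, 5.5]
width: 41.1
gripper_force: 61.8
```

```bash
python3 -m creep '[{"jaw":-1,"xyz":[-3,0,-1],"angular":[0,0,0]},{"jaw":-1,"xyz":[-8,0,-1],"angular":[0,0,0]},{"jaw":-1,"xyz":[-13,0,-1],"angular":[0,0,0]},{"jaw":-1,"xyz":[-18,0,-1],"angular":[0,0,0]},{"jaw":-1,"xyz":[-24,0,-1],"angular":[0,0,0]},{"jaw":-1,"xyz":[-30,0,-1],"angular":[0,0,0]},{"jaw":-1,"xyz":[-34,0,-1],"angular":[0,0,0]},{"jaw":-1,"xyz":[-34,0,-1],"angular":[0,0,0]}]'
```

```text
clock: 8.38
eef_pos: [398.6, -246.6, 47.9]
tool_rot: [3.141, 0.0, 0.022]
force: [-0.3, -0.6, 7.2]
width: 40.6
gripper_force: 61.9
```

```bash
python3 -m creep '[{"jaw":-1,"xyz":[0,0,-12],"angular":[0,0,0]},{"jaw":-1,"xyz":[5,0,-50],"angular":[0,0,0]},{"jaw":-1,"xyz":[30,-10,-95],"angular":[0,0,0.03]},{"jaw":-1,"xyz":[58,-55,-132],"angular":[0,0,0.106]},{"jaw":-1,"xyz":[58,-110,-132],"angular":[0,0,0.106]},{"jaw":-1,"xyz":[58,-165,-132],"angular":[0,0,0.106]},{"jaw":-1,"xyz":[58,-220,-132],"angular":[0,0,0.106]},{"jaw":-1,"xyz":[58,-275,-132],"angular":[0,0,0.106]},{"jaw":-1,"xyz":[58,-320,-132],"angular":[0,0,0.106]},{"jaw":-1,"xyz":[58,-337.5,-132],"angular":[0,0,0.106]},{"jaw":-1,"xyz":[58,-337.5,-132],"angular":[0,0,0.106]},{"jaw":-1,"xyz":[58,-337.5,-132],"angular":[0,0,0.106]}]'; python3 look.py testdock,pack_center w3; python3 - <<'E'
from h import *
z=np.load('w3.npz'); P=z['all']; im=z['im'].reshape(-1,3).astype(int).sum(1)
q=P[(im>400)&(P[:,2]>8)&(P[:,2]<16)&(abs(P[:,1]-88)<60)&(P[:,0]>400)]; print(cv2.minAreaRect(q[:,:2].astype(np.float32)))
E
```

```text
clock: 9.88
eef_pos: [449.1, 91.0, 179.7]
tool_rot: [3.141, 0.001, -0.085]
force: [-0.5, -0.1, -1.5]
width: 41.2
gripper_force: 61.5
9.875 [449.05007287  91.01846084 179.72053198] [ 3.14063734e+00  8.49904915e-04 -8.46740858e-02] [-0.48821999 -0.12846541 -1.49488156] 41.19343820247058
testdock 0.85 [315.2, 88.9] 15300
(array([532.79681396,  88.85916901]), np.float32(-0.083335504), np.float32(169.81403), np.float32(80.31773)) 144.75116581071634
9 5369 [525.4  89.3  11.4]
22 1953 [544.5  87.5  23.9]
25 609 [570.9  84.7  26.3]
28 674 [578.6  84.7  29.4]
33 123 [590.7  83.2  33.4]
pack_center 0.65 [318.6, 259.1] 14112
(array([0., 0.]), np.float32(0.0), np.float32(0.0), np.float32(0.0)) 234.0561276647906
((532.9600830078125, 88.82408905029297), (80.31777954101562, 169.8644561767578), 85.24142456054688)
```

View pics/w3.png

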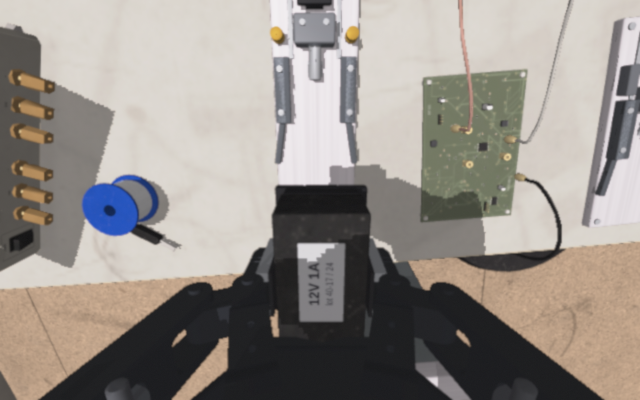

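```bash
python3 - <<'E'
from h import *
z=np.load('w3.npz'); P=z['all'].reshape(400,640,3)
a=-0.0833; ax=np.array([np.cos(a),np.sin(a)]); n=np.array([-ax[1],ax[0]])
def s(q): return np.c_[(q[:,:2]-[521,89.8])@ax,(q[:,:2]-[521,89.8])@n,q[:,2]]
m=np.zeros((400,640),bool); m[55:125,270:362]=1
q=s(P[m]); q=q[(q[:,2]>22.5)&(q[:,2]<26)]; l=q[q[:,1]<-15]; r=q[q[:,1]>15]
for k in(l,r): print(len(k),np.percentile(k,[1,50,99],axis=0).round(1).tolist())
m[:]=0; m[205:335,265:380]=1
Q=P[m]; print(np.percentile(Q[:,2],[5,50,95]))
k=Q[abs(Q[:,2]-np.median(Q[:,2]))<4]; R=cv2.minAreaRect(k[:,:2].astype(np.float32)); print(R, s(np.array([[*R[0],0]])))
t=np.array(ctrl.read_state()['eef_pos']); print('tcp',s(t[None]))
E
```

```text
1003 [[-8.8, -37.1, 22.6], [21.5, -30.2, 23.9], [48.4, -23.2, 25.8]]
963 [[-8.7, 23.1, 22.6], [19.9, 29.8, 24.0], [47.7, 36.8, 25.7]]
[  0.2815945  191.69847602 200.75443854]
((452.240478515625, 89.71227264404297), (51.572994232177734, 63.93142318725586), 84.0128173828125) [[-68.51380278  -5.80846966   0.        ]]
tcp [[-71.3762451   -4.79744767 179.78196543]]
```

```bash
python3 -m creep '[{"jaw":-1,"xyz":[11,-4.3,40],"angular":[0,0,0]},{"jaw":-1,"xyz":[11,-4.3,85],"angular":[0,0,0]},{"jaw":-1,"xyz":[11,-4.3,112],"angular":[0,0,0]},{"jaw":-1,"xyz":[11,-4.3,124],"angular":[0,0,0]},{"jaw":-1,"xyz":[11,-4.3,128],"angular":[0,0,0]},{"jaw":-1,"xyz":[11,-4.3,130],"angular":[0,0,0]},{"jaw":-1,"xyz":[11,-4.3,130],"angular":[0,0,0]}]'; cat > st.py <<'E'
from h import *
t=ctrl.read_state(); a=-0.0833; ax=np.array([np.cos(a),np.sin(a)]); n=np.array([-ax[1],ax[0]])
v=np.array(t['eef_pos'])[:2]-[521,89.7]; f=np.array(t['force']); print('dock x,y',v@ax,v@n,'z',t['eef_pos'][2],'F along',f[:2]@ax,f[:2]@n,f[2],'yaw',t['tool_rot'][2])
E
python3 st.py
```

```text
clock: 10.9
eef_pos: [461.5, 95.9, 50.5]
tool_rot: [-3.141, -0.001, -0.083]
force: [-0.0, 0.4, -2.2]
width: 41.2
gripper_force: 61.4
dock x,y -59.8378586151424 1.1975401901440703 z 50.455714430911094 F along -0.04090424359741584 0.42993240738661814 -2.226453638360168 yaw -0.08319710765571764
```

```bash
python3 -m creep '[{"jaw":-1,"xyz":[0,1.6,1],"angular":[0,0,0]},{"jaw":-1,"xyz":[0,1.6,2],"angular":[0,0,0]},{"jaw":-1,"xyz":[0,1.6,2.2],"angular":[0,0,0]},{"jaw":-1,"xyz":[0,1.6,2.2],"angular":[0,0,0]}]'; python3 st.py
```

```text
clock: 11.4
eef_pos: [461.0, 94.1, 48.0]
tool_rot: [-3.141, -0.001, -0.083]
force: [-1.5, 0.3, 4.7]
width: 40.8
gripper_force: 62.3
dock x,y -60.19801455705337 -0.6234160570410925 z 47.973000004728746 F along -1.5158026981205484 0.18821402608194787 4.6712699559845134 yaw -0.08338742102941787
```

```bash
python3 -m creep '[{"jaw":-1,"xyz":[3,0,-0.4],"angular":[0,0,0]},{"jaw":-1,"xyz":[6,0,-0.6],"angular":[0,0,0]},{"jaw":-1,"xyz":[9,0,-0.6],"angular":[0,0,0]},{"jaw":-1,"xyz":[12,0,-0.6],"angular":[0,0,0]},{"jaw":-1,"xyz":[15,0,-0.6],"angular":[0,0,0]},{"jaw":-1,"xyz":[18,0,-0.6],"angular":[0,0,0]},{"jaw":-1,"xyz":[21,0,-0.6],"angular":[0,0,0]},{"jaw":-1,"xyz":[21,0,-0.6],"angular":[0,0,0]}]'; python3 st.py
```

```text
clock: 12.4
eef_pos: [482.0, 92.4, 48.0]
tool_rot: [3.142, -0.0, -0.083]
force: [0.6, 1.2, -1.8]
width: 41.1
gripper_force: 61.4
dock x,y -39.051622107228134 -0.5764476261902005 z 48.04993275347355 F along 0.5351112798052577 1.2131738051217826 -1.8162313815749707 yaw -0.0833402773789107
```

```bash
python3 -m creep '[{"jaw":-1,"xyz":[2,0,0],"angular":[0,0,0]},{"jaw":-1,"xyz":[4,0,0],"angular":[0,0,0]},{"jaw":-1,"xyz":[6,0,0],"angular":[0,0,0]},{"jaw":-1,"xyz":[8,0,0],"angular":[0,0,0]},{"jaw":-1,"xyz":[10,0,0],"angular":[0,0,0]},{"jaw":-1,"xyz":[12,0,0],"angular":[0,0,0]},{"jaw":-1,"xyz":[12,0,0],"angular":[0,0,0]}]'; python3 st.py
```

```text
clock: 13.28
eef_pos: [493.9, 91.4, 48.1]
tool_rot: [-3.142, -0.0, -0.083]
force: [-0.3, -0.5, -1.7]
width: 41.2
gripper_force: 61.4
dock x,y -27.138019081121552 -0.5661622172777068 z 48.1355535372895 F along -0.209111322536986 -0.5130829398272059 -1.6815189541377098 yaw -0.08331929804732274
```

Clean entry. Continue in 10 mm stages at about 12–16 mm/s.

```bash
python3 -m creep '[{"jaw":-1,"xyz":[2,0,0],"angular":[0,0,0]},{"jaw":-1,"xyz":[4,0,0],"angular":[0,0,0]},{"jaw":-1,"xyz":[6,0,0],"angular":[0,0,0]},{"jaw":-1,"xyz":[8,0,0],"angular":[0,0,0]},{"jaw":-1,"xyz":[10,0,0],"angular":[0,0,0]},{"jaw":-1,"xyz":[12,0,0],"angular":[0,0,0]},{"jaw":-1,"xyz":[12,0,0],"angular":[0,0,0]}]'; python3 st.py
```

```text
clock: 14.15
eef_pos: [505.8, 90.4, 48.1]
tool_rot: [3.142, -0.0, -0.083]
force: [0.2, 0.1, -2.1]
width: 40.9
gripper_force: 61.4
dock x,y -15.183769369305429 -0.594969052250255 z 48.106357418421496 F along 0.20621518339108008 0.1292328672481074 -2.108539121513927 yaw -0.0832715635312209
```

```bash
python3 -m creep '[{"jaw":-1,"xyz":[1.5,0,0],"angular":[0,0,0]},{"jaw":-1,"xyz":[3,0,0],"angular":[0,0,0]},{"jaw":-1,"xyz":[4.5,0,0],"angular":[0,0,0]},{"jaw":-1,"xyz":[6,0,0],"angular":[0,0,0]},{"jaw":-1,"xyz":[7.5,0,0],"angular":[0,0,0]},{"jaw":-1,"xyz":[9,0,0],"angular":[0,0,0]},{"jaw":-1,"xyz":[9,0,0],"angular":[0,0,0]}]'; python3 st.py
```

```text
clock: 15.02
eef_pos: [514.8, 89.7, 48.1]
tool_rot: [-3.142, -0.0, -0.083]
force: [0.0, 0.2, -1.6]
width: 41.3
gripper_force: 61.4
dock x,y -6.205567619205149 -0.5319366401041122 z 48.12695847175228 F along 0.022267282237142694 0.17328919660242578 -1.5501966063810475 yaw -0.08326620637171578
```

```bash
python3 -m creep '[{"jaw":-1,"xyz":[1.5,0,0],"angular":[0,0,0]},{"jaw":-1,"xyz":[3,0,0],"angular":[0,0,0]},{"jaw":-1,"xyz":[4.5,0,0],"angular":[0,0,0]},{"jaw":-1,"xyz":[6,0,0],"angular":[0,0,0]},{"jaw":-1,"xyz":[7,0,0],"angular":[0,0,0]},{"jaw":-1,"xyz":[8,0,0],"angular":[0,0,0]}]'; python3 st.py
```

```text
clock: 15.78
eef_pos: [519.8, 89.3, 48.2]
tool_rot: [3.142, 0.005, -0.083]
force: [-7.1, 0.5, 6.2]
width: 41.0
gripper_force: 62.3
dock x,y -1.149558694839127 -0.5385761907540828 z 48.17666973769664 F along -7.134030331408589 -0.11526041028881157 6.179476039846128 yaw -0.08274104456219367
```

```bash
python3 -m creep '[{"jaw":-1,"xyz":[1,0,0],"angular":[0,0,0]},{"jaw":-1,"xyz":[2,0,0],"angular":[0,0,0]},{"jaw":-1,"xyz":[3,0,0],"angular":[0,0,0]},{"jaw":-1,"xyz":[4,0,0],"angular":[0,0,0]},{"jaw":-1,"xyz":[5,0,0],"angular":[0,0,0]},{"jaw":-1,"xyz":[6,0,0],"angular":[0,0,0]}]'; python3 st.py
```

```text
clock: 16.52
eef_pos: [524.9, 88.8, 48.2]
tool_rot: [3.141, 0.007, -0.083]
force: [-8.2, 0.4, 8.1]
width: 41.1
gripper_force: 62.4
dock x,y 4.007522100963124 -0.5313516823372173 z 48.22101379938813 F along -8.178981921865235 -0.24254591601676162 8.067540785138846 yaw -0.08260162059742648
```

```bash
python3 -m creep '[{"jaw":-1,"xyz":[1,0,0],"angular":[0,0,0]},{"jaw":-1,"xyz":[2,0,0],"angular":[0,0,0]},{"jaw":-1,"xyz":[3,0,0],"angular":[0,0,0]},{"jaw":-1,"xyz":[4,0,0],"angular":[0,0,0]},{"jaw":-1,"xyz":[5,0,0],"angular":[0,0,0]},{"jaw":-1,"xyz":[6,0,0],"angular":[0,0,0]},{"jaw":-1,"xyz":[7,0,0],"angular":[0,0,0]},{"jaw":-1,"xyz":[8,0,0],"angular":[0,0,0]}]'; python3 st.py
```

```text
clock: 17.52
eef_pos: [533.0, 88.2, 48.2]
tool_rot: [3.142, 0.007, -0.083]
force: [-7.7, -0.2, 8.4]
width: 41.2
gripper_force: 62.8
dock x,y 12.12968879195683 -0.5081570003060534 z 48.219226770965726 F along -7.69936130812024 -0.8929190157141608 8.37839533367558 yaw -0.0826513249868237
```

```bash
python3 -m creep '[{"jaw":-1,"xyz":[0.7,0,0],"angular":[0,0,0]},{"jaw":-1,"xyz":[1.4,0,0],"angular":[0,0,0]},{"jaw":-1,"xyz":[2.1,0,0],"angular":[0,0,0]},{"jaw":-1,"xyz":[2.8,0,0],"angular":[0,0,0]},{"jaw":-1,"xyz":[3.5,0,0],"angular":[0,0,0]},{"jaw":-1,"xyz":[4,0,0],"angular":[0,0,0]}]'; python3 st.py
```

```text
clock: 18.27
eef_pos: [536.9, 87.9, 48.2]
tool_rot: [3.142, 0.007, -0.083]
force: [-7.9, 0.9, 7.6]
width: 41.0
gripper_force: 62.8
dock x,y 16.027946149041245 -0.49466934961287734 z 48.22914867777942 F along -7.921545562543232 0.28702216703658534 7.587682715877877 yaw -0.08263009861833615
```

```bash
python3 -m creep '[{"jaw":-1,"xyz":[0.6,0,0],"angular":[0,0,0]},{"jaw":-1,"xyz":[1.2,0,0],"angular":[0,0,0]},{"jaw":-1,"xyz":[1.8,0,0],"angular":[0,0,0]},{"jaw":-1,"xyz":[2.4,0,0],"angular":[0,0,0]},{"jaw":-1,"xyz":[3,0,0],"angular":[0,0,0]}]'; python3 st.py
```

```text
clock: 18.9
eef_pos: [539.7, 87.6, 48.2]
tool_rot: [3.142, 0.007, -0.083]
force: [-8.7, 1.0, 8.9]
width: 41.2
gripper_force: 62.8
dock x,y 18.836694449088572 -0.49273610489843245 z 48.23132662919578 F along -8.798065985503671 0.22643865401084018 8.873526140013048 yaw -0.0825833858298044
```

```bash
python3 -m creep '[{"jaw":-1,"xyz":[0.6,0,0],"angular":[0,0,0]},{"jaw":-1,"xyz":[1.2,0,0],"angular":[0,0,0]},{"jaw":-1,"xyz":[1.8,0,0],"angular":[0,0,0]},{"jaw":-1,"xyz":[2,0,0],"angular":[0,0,0]}]'; python3 st.py
```

```text
clock: 19.4
eef_pos: [541.7, 87.5, 48.3]
tool_rot: [3.142, 0.007, -0.083]
force: [-8.1, 0.3, 8.6]
width: 41.0
gripper_force: 62.8
dock x,y 20.80780049636514 -0.49615025083040876 z 48.257488167789795 F along -8.092521979537805 -0.33102470575587856 8.55354260895499 yaw -0.0826407717717288
```

```bash
python3 -m creep '[{"jaw":-1,"xyz":[0.5,0,0],"angular":[0,0,0]},{"jaw":-1,"xyz":[1,0,0],"angular":[0,0,0]},{"jaw":-1,"xyz":[1.5,0,0],"angular":[0,0,0]}]'; python3 st.py
```

```text
clock: 19.77
eef_pos: [543.1, 87.4, 48.2]
tool_rot: [3.142, 0.008, -0.083]
force: [-9.2, 0.2, 8.7]
width: 41.1
gripper_force: 62.7
dock x,y 22.18456674970741 -0.46417094263744585 z 48.22026273056546 F along -9.17330218752959 -0.6059620387644753 8.725459072600621 yaw -0.08252244497548844
```

```bash
python3 -m creep '[{"jaw":-1,"xyz":[0.5,0,0],"angular":[0,0,0]},{"jaw":-1,"xyz":[1,0,0],"angular":[0,0,0]}]'; python3 st.py
```

```text
clock: 20.02
eef_pos: [543.9, 87.3, 48.2]
tool_rot: [3.142, 0.008, -0.083]
force: [-9.3, 1.2, 9.5]
width: 41.3
gripper_force: 62.7
dock x,y 23.060122432710465 -0.4641345631723206 z 48.23115051384533 F along -9.362957148085231 0.4428324418528231 9.472326316166779 yaw -0.08256262584005603
```

```bash
python3 look.py pack_center w4; python3 - <<'E'
from h import *
z=np.load('w4.npz'); P=z['all']
a=-0.0833; ax=np.array([np.cos(a),np.sin(a)]); n=np.array([-ax[1],ax[0]])
v=(P[:,:2]-[521,89.7]); X=v@ax; Y=v@n; Z=P[:,2]
print('front face',np.percentile(X[(abs(Y)<18)&(Z>38)&(Z<56)&(X<80)&(X>40)],[5,25,50,75,95]))
k=(abs(Y)<19)&(Z>56)&(Z<66)&(X<80)&(X>0); print('top',np.percentile(X[k],[1,50,99]),np.percentile(Z[k],[5,50,95]))
k=(abs(Y)<12)&(Z>29)&(Z<36)&(X>40)&(X<100); print('stop block',np.percentile(X[k],[1,50,99]))
k=(abs(Y)<12)&(Z>20)&(Z<28)&(X>85)&(X<125); print('pad',np.percentile(X[k],[1,50,99]),np.percentile(Z[k],[5,50,95]))
E
```

```text
20.025 [543.94154515  87.31878732  48.23115051] [ 3.14155184  0.00794324 -0.08256263] [-9.29364637  1.22032961  9.47232632] 41.31083503780995
pack_center 0.56 [320.7, 262.3] 13418
(array([545.38513184,  86.79315186]), np.float32(-0.08159815), np.float32(67.09495), np.float32(41.985218)) 101.90535187466091
front face [57.08507461 57.26170646 57.38542275 57.51538493 57.74600803]
top [ 0.71159517 32.59252355 57.5629714 ] [59.01017846 60.16216276 61.13411447]
stop block [57.00330071 69.73431307 84.63235176]
pad [ 86.33566999 102.23942816 114.43020628] [24.85604579 26.10881224 27.34083731]
```

View pics/w4.png

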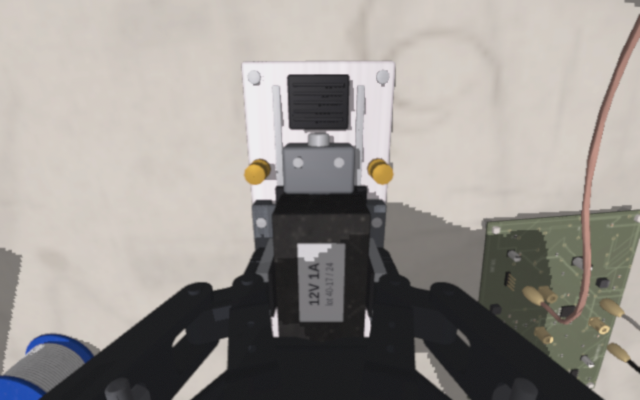

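```bash
python3 - <<'E'
from h import *
for f,o,a in [('w2',(461.5,-244.67),.0227),('w4',(521,89.7),-.0833)]:
    z=np.load(f+'.npz'); P=z['all']; im=z['im'].reshape(-1,3).astype(int).sum(1)
    ax=np.array([np.cos(a),np.sin(a)]); n=np.array([-ax[1],ax[0]])
    v=(P[:,:2]-o); X=v@ax; Y=v@n; Z=P[:,2]
    k=(abs(Y)<17)&(Z>29)&(Z<36)&(X>30)&(X<95); print(f,'block',np.percentile(X[k],[1,3,50,97,99]).round(1))
    k=(abs(Y)<12)&(Z>22)&(Z<29)&(X>66)&(X<125)&(im<170); print('pad',np.percentile(X[k],[1,3,50,97,99]).round(1),np.median(Z[k]))
    k=(abs(Y)<42)&(Z>9)&(Z<15)&(im>400)&(X>60)&(X<150); print('plate end',np.percentile(X[k],[99.5]))
E
```

```text
w2 block [31.7 35.9 47.6 59.  59. ]
pad [67.6 68.3 80.1 89.8 90.3] 26.120253374735853
plate end [122.15990373]
w4 block [57.  57.2 69.7 81.3 84.1]
pad [ 89.5  90.  100.4 113.3 113.9] 26.160965046232505
plate end [122.06654491]
```

```bash
python3 -m creep '[{"jaw":-1,"xyz":[0.5,0,0],"angular":[0,0,0]},{"jaw":-1,"xyz":[1,0,0],"angular":[0,0,0]}]'; python3 st.py
```

```text
clock: 20.38
eef_pos: [544.1, 87.3, 48.3]
tool_rot: [3.142, 0.01, -0.082]
force: [-11.2, 0.6, 12.4]
width: 41.0
gripper_force: 62.9
dock x,y 23.24229859480767 -0.5035704985180962 z 48.26148970878742 F along -11.202730531319801 -0.2944900547885242 12.414284770821636 yaw -0.08248489484250476
```

```bash
python3 -m creep '[{"jaw":-1,"xyz":[0.5,0,0],"angular":[0,0,0]},{"jaw":-1,"xyz":[1,0,0],"angular":[0,0,0]}]'; python3 st.py
```

```text
clock: 20.62
eef_pos: [544.2, 87.3, 48.3]
tool_rot: [3.142, 0.011, -0.082]
force: [-12.8, 1.4, 13.9]
width: 41.0
gripper_force: 63.2
dock x,y 23.29848580194249 -0.4715323228366155 z 48.279270197283516 F along -12.913919442922007 0.3040327198946873 13.934888693316408 yaw -0.0823354238334244
```

```bash
python3 -m creep '[{"jaw":-1,"xyz":[0.5,0,0],"angular":[0,0,0]},{"jaw":-1,"xyz":[1,0,0],"angular":[0,0,0]}]'; python3 st.py
```

```text
clock: 20.88
eef_pos: [544.2, 87.3, 48.3]
tool_rot: [3.141, 0.013, -0.082]
force: [-16.0, 0.9, 16.6]
width: 41.0
gripper_force: 63.5
dock x,y 23.340726523228142 -0.47667183627425125 z 48.34175837016661 F along -15.973989794863764 -0.43100886199289146 16.570922160556012 yaw -0.08217477542411089
```

```bash
python3 -m creep '[{"jaw":-1,"xyz":[-1.5,0,0],"angular":[0,0,0]},{"jaw":-1,"xyz":[-3,0,0],"angular":[0,0,0]},{"jaw":-1,"xyz":[-4.5,0,0],"angular":[0,0,0]},{"jaw":-1,"xyz":[-4.5,0,0],"angular":[0,0,0]}]'; python3 st.py
```

```text
clock: 21.38
eef_pos: [543.8, 87.3, 48.2]
tool_rot: [3.142, 0.005, -0.083]
force: [-6.3, 1.3, 5.7]
width: 41.5
gripper_force: 62.3
dock x,y 22.91343484332558 -0.5209414542810309 z 48.15517834361298 F along -6.430664978208734 0.7748073847663026 5.664669778026562 yaw -0.08277339010751428
```

```bash
python3 -m creep '[{"jaw":-1,"xyz":[-1,0,0],"angular":[0,0,0]},{"jaw":-1,"xyz":[-2,0,0],"angular":[0,0,0]},{"jaw":-1,"xyz":[-2,0,0],"angular":[0,0,0]}]'; python3 st.py
```

```text
clock: 21.75
eef_pos: [542.7, 87.4, 48.1]
tool_rot: [3.142, 0.003, -0.083]
force: [-5.1, 0.3, 4.5]
width: 41.1
gripper_force: 62.3
dock x,y 21.83196627754209 -0.4784309818730217 z 48.120958866716954 F along -5.113980350463987 -0.11813128975522458 4.479486743046389 yaw -0.08280061010915496
```

```bash
python3 -m creep '[{"jaw":-1,"xyz":[-0.7,0,0],"angular":[0,0,0]},{"jaw":-1,"xyz":[-1.4,0,0],"angular":[0,0,0]},{"jaw":-1,"xyz":[-1.5,0,0],"angular":[0,0,0]}]'; python3 st.py
```

```text
clock: 22.12
eef_pos: [542.5, 87.4, 48.1]
tool_rot: [3.142, 0.001, -0.083]
force: [-4.4, 0.8, 2.5]
width: 41.2
gripper_force: 62.1
dock x,y 21.583054131945474 -0.5183058271294738 z 48.064587687508975 F along -4.437327037313043 0.4138269681631943 2.5476138515463864 yaw -0.08307738502958784
```

```bash
python3 -m creep '[{"jaw":-1,"xyz":[-0.7,0,0],"angular":[0,0,0]},{"jaw":-1,"xyz":[-1.4,0,0],"angular":[0,0,0]},{"jaw":-1,"xyz":[-1.5,0,0],"angular":[0,0,0]}]'; python3 st.py
```

```text
clock: 22.5
eef_pos: [542.3, 87.4, 48.1]
tool_rot: [-3.141, -0.002, -0.083]
force: [-1.2, 0.2, -2.3]
width: 40.9
gripper_force: 61.5
dock x,y 21.460777562821168 -0.5033651286455416 z 48.05295765899649 F along -1.2624659663316196 0.1454012289538405 -2.303517336261632 yaw -0.08332691608082188
```

```bash
python3 -m creep '[{"jaw":0.2,"xyz":[0,0,0],"angular":[0,0,0]},{"jaw":0.6,"xyz":[0,0,0],"angular":[0,0,0]},{"jaw":1,"xyz":[0,0,0],"angular":[0,0,0]},{"jaw":1,"xyz":[0,0,0],"angular":[0,0,0]},{"jaw":1,"xyz":[0,0,-30],"angular":[0,0,0]},{"jaw":1,"xyz":[0,0,-80],"angular":[0,0,0]},{"jaw":1,"xyz":[0,0,-110],"angular":[0,0,0]},{"jaw":1,"xyz":[0,0,-110],"angular":[0,0,0]},{"jaw":1,"xyz":[0,0,-110],"angular":[0,0,0]}]'; python3 look.py pack_center,testdock w5; python3 - <<'E'
from h import *
z=np.load('w5.npz'); P=z['all']
a=-0.0833; ax=np.array([np.cos(a),np.sin(a)]); n=np.array([-ax[1],ax[0]])
v=(P[:,:2]-[521,89.7]); X=v@ax; Y=v@n; Z=P[:,2]
k=(abs(Y)<25)&(Z>56)&(Z<66)&(X<80)&(X>-40); print('top',np.percentile(X[k],[1,50,99]),np.percentile(Y[k],[1,50,99]),np.percentile(Z[k],[5,50,95]))
E
```

```text
clock: 23.62
eef_pos: [540.9, 87.5, 157.5]
tool_rot: [3.141, 0.001, -0.083]
force: [0.4, -0.2, 0.0]
width: 85.4
gripper_force: 0.0
23.625 [540.90845318  87.53384522 157.54886632] [ 3.14149403e+00  9.80488349e-04 -8.29911721e-02] [ 0.43756384 -0.24318403  0.04448758] 85.38251272238222
pack_center 0.63 [320.6, 195.6] 4386
(array([542.23980713,  87.02308655]), np.float32(-0.08460247), np.float32(68.23928), np.float32(42.018673)) 61.74740338725036
testdock 0.96 [318.3, 149.7] 12258
(array([536.95239258,  88.51329041]), np.float32(-0.08040071), np.float32(210.81906), np.float32(79.95287)) 57.0411058490518
9 5927 [542.1  88.4  11. ]
22 1914 [558.3  88.8  23.5]
25 1007 [612.9  82.2  26.1]
28 643 [590.4  84.8  30.2]
33 9 [591.   78.6  33.2]
top [-11.71719051  23.97042573  55.01236851] [-21.41570664  -0.55193497  19.62957719] [58.46541046 59.59192481 60.63234355]
```

View pics/w5.png

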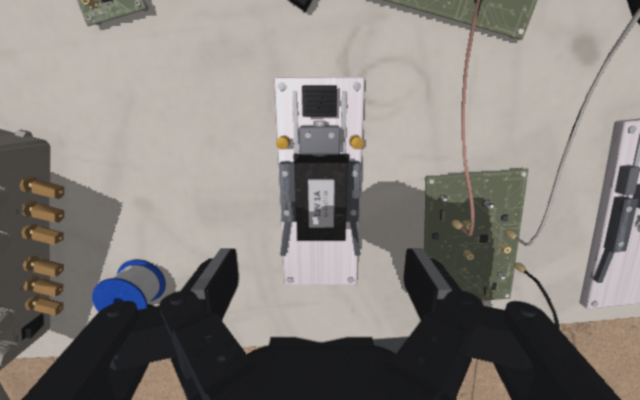

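The pack (321,196) sits near the stop block at x ≈ +21 mm on the test dock, aligned with the rail. It was not pushed back when I released it, so the catch is holding. The hand is clear of everything.

```bash
python3 -c "
from cell import ctrl
print(ctrl.finish_job())"
```

```text
the job is handed in; nothing more can be done
None
```

The pack was freed from the charger, slid onto the test dock and held there by its catch at about x = +21 mm after I let go. I handed the job in at about 24 s, with no verdict shown.

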